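Clamp a straightedge along a tile with a cam lever

TASK

Pick up the steel straightedge by its blue grip bar and lay it flat on the grey jig, in the channel between the white tile and the orange cam ring, about centred on the tile and flush along the tile's edge, and let go of it while the cam lever is still at rest. Then swing the cam lever by its red handle to the cam's highest lift, where the lever lies over the red index line and points straight away from the tile, so that the ring presses the straightedge against the tile. The lever springs back when released and loses lift if swung too far, so finish while still holding it at the highest lift; leave the timer, petri dish and marker where they are.

Things in the scene. Friction and masses are not known exactly. Their poses are not given: they have to be found in the camera images.
- jig: Fixed grey jig, plate 190 x 250 mm (x by y), top 8 mm above the worktop. Origin on the worktop under the place for the straightedge's centre: x along the tile's edge, y from cam to tile, z up. Tile edge at y = +15 mm; the resting cam ring reaches to y = -26, so the channel is 41 mm wide; a flush straightedge has y = 0. Plate spans y = -145 to +105.
- tile: White ceramic tile 100 x 70 x 8 mm (x by y by z) in the jig, its top 16 mm above the worktop. Origin at the middle of the foot of the edge that faces the cam; axes as the jig's. It slides only along y, away from the cam, against a spring: gives way at 4.5 N, then 1.5 N per mm, up to 10 mm. At highest lift the straightedge drives it back 4 mm.
- straightedge_grip (a point): Grip point of the loose straightedge, midway along, 29 mm above its underside. Steel base 160 x 30 x 8 mm (x, y, z), on it a blue grip bar 90 x 12 x 32 mm; 40 mm high in all, 0.25 kg, both edges alike. Starts flat on the worktop. Grip the bar across its 12 mm (y) with the fingertips 11 mm or more above the underside, to clear base and tile. On the jig this point is 37 mm above the worktop.
- straightedge: The same straightedge; origin at the centre of its underside, x along it, z up.
- ring: Orange bearing ring (radius 42 mm, top 16 mm above the worktop) running freely on the cam's eccentric, whose centre (this origin) is 18 mm from the pivot, opposite the lever. It comes 15 mm nearer the tile at highest lift: it meets a flush straightedge after 11 mm and then presses it against the sprung tile, with about 10 N at highest lift.
- cam (a joint): Angle of the cam lever, rad; 0: at rest on its stop, lever along jig +x (10 degrees towards -y). Grows as the lever swings clockwise seen from above. Highest lift at 1.40: lever over the red line, along jig -y. Beyond it the lift falls; stop at 2.0. A spring turns it back to 0 when released (2.5 N at the handle at 1.40).
- lever_grip (a point): Point to grasp, from above, on the axis of the red upright handle at the lever's end, 52 mm above the worktop and 90 mm from the pivot. Handle: round, 15 mm thick (head 18, foot 20), upright, 29 to 68 mm above the worktop, its foot on the lever arm, whose top is 29 mm above the worktop. It does not turn on the lever.
- cam_pivot (a point): Point on the lever's upright pivot axis, 52 mm above the worktop as lever_grip is; at x = 0, y = -71 mm of the jig.
- timer: Bench timer 66 x 62 x 18 mm, bystander; origin under its centre.
- petri: Petri dish 66 mm across, 15 mm high, bystander; origin under its centre.
- marker: Blue felt marker 137 mm long, 17 mm thick, bystander; origin under its centre.
Mind the look-alikes: they are no part of the job. What is meant by the straightedge is not green, and is the larger of those in its own colour.

How it is judged:
On the way:
1. straightedge let go, flat on the jig, within 3 mm and 0.04 rad of flush with the tile's edge, centred within 30 mm, cam lever still at rest (below 0.2 rad) (y of straightedge_grip in the frame of tile between -0.018 and -0.012 m and x of straightedge_grip in the frame of jig between -0.03 and 0.03 m and z of straightedge_grip in the frame of jig between 0.033 and 0.041 m and angle between straightedge_grip's own z axis and vertical below 0.05 rad and angle between the x axis of straightedge_grip and the x axis of jig, either way round below 0.04 rad and value of joint cam below 0.2 rad and contact force between the fingers and straightedge below 0.1 N), for 0.2 s.
At the end, for the whole second after the job is handed in: Fingers hold the cam lever (over 1 N) within 0.15 rad of highest lift (1.40); ring presses straightedge with over 5 N, straightedge presses tile with over 4 N; straightedge flat on the jig, within 2 mm and 0.03 rad of flush, centred within 30 mm, untouched by the robot (value of joint cam between 1.25 and 1.55 rad and contact force between the fingers and cam above 1 N and y of straightedge_grip in the frame of tile between -0.017 and -0.012 m and x of straightedge_grip in the frame of jig between -0.03 and 0.03 m and z of straightedge_grip in the frame of jig between 0.033 and 0.041 m and angle between straightedge_grip's own z axis and vertical below 0.05 rad and angle between the x axis of straightedge_grip and the x axis of jig, either way round below 0.03 rad and contact force between ring and straightedge above 5 N and contact force between straightedge and tile above 4 N and contact force between each of the arm, the fingers and straightedge below 0.1 N); the arm keeps its last pose, push and grip.
It fails at once if the timer is pushed more than 20 mm (distance of timer from where it was at the start of the episode above 0.02 m).
It fails at once if the petri dish is pushed more than 20 mm (distance of petri from where it was at the start of the episode above 0.02 m).
It fails at once if the marker is pushed more than 20 mm (distance of marker from where it was at the start of the episode above 0.02 m).
It also fails if it takes over 56 s, if anything falls off the work surface, if the arm or the gripper's body presses on something with over 40 N, if the wrist force passes 120 N, or if a joint passes its speed limit or range.

ROBOT

A 6-joint arm with a two-finger parallel gripper is mounted at the origin on a cart in front of the work surface, level with it; the furniture and walls round the work are solid. World frame = base frame: x ahead of the robot, y to its left, z up, the work surface at z = 0. Lengths are in m, angles in rad, forces in N, time in s.
With the tool pointing down it reaches from about 0.275 to 0.825 m from the base axis. Payload 4.9 kg.
Tool frame: the origin (TCP) lies between the finger pads; the fingertips stand 22 mm ahead of it and the grasp point (between the pads) lies 3 mm ahead of it; z points along the fingers, y is the line along which they close (so a half turn about z gives the same grasp; the last joint's range is limited). The gripper opens to 85 mm and grips with 20 to 120 N. Pads are 22 mm wide; open, the fingers measure 114 mm over their backs; the gripper's body (76 mm by 85 mm) begins 54 mm behind the grasp point. The pads swing forward as they close: fully open they stand 13 mm farther back than shut.
Start: joints at [-0.134, 0.326, -0.193, 1.052, 0, 1.437], TCP at [0.55, 0, 0.253] pointing down, gripper open.
Joint ranges: [-2.65, 2.65], [-0.97, 1.79], [-1.3, 1.35], [-1.93, 2.1], [-1.47, 1.37], [-3.14, 3.14]. Speed limits (rad/s): [2.57, 2.57, 3.14, 3.14, 3.14, 3.14].

INTERFACE

Orientations are given as a rotation vector (axis times angle).
In Python, from plant import arm, command_gripper, cams, workorder, telemetry gives the robot as it stands. Calls block until the motion is done:
- arm.goto(position, orientation): joint-space move of the TCP to a pose.
- arm.move_straight(position, vel=0.15, attitude=None): straight line of the TCP; attitude=None keeps the orientation; vel is the mean speed in m/s.
- arm.set_joints(angles): joint-space move.
- command_gripper(opening, force=None): finger opening in m; force is the grip in N (None keeps the last); returns when the fingers have stopped.
- arm.sleep(seconds).
- arm.solve_ik(position, orientation): joint angles nearest the present ones, or None.
- cams.read_camera(name): name is "scene" or "side" or "wrist"; returns a dict with "image" (400x640x3 uint8, red, green, blue), "range_z" (400x640 float32, m along the optical axis (not along the pixel's ray), 0 where there is no reading), "fx", "fy", "cx", "cy" (pixels), "rvec" (rotation vector, rad) and "tvec" (3), from world to camera coordinates, as OpenCV has them; the wrist camera has in their place "mount" (4x4, takes a point from camera to tool coordinates, whose origin is the TCP and whose axes are the flange's). Camera axes: x right, y down, z forward; pixel columns grow to the right and rows downward; lengths in m; the calibration is good to about 2 mm. The wrist camera is an equidistant fisheye: a pixel r from the principal point sees the ray r / f radians off the axis. A picture is of the moment at which its call begins: read the wrist's pose just before it.
A pose or a line that the arm cannot do raises arm.Unreachable and nothing moves.
- workorder.close_job(): hands the job in, once; it reports no verdict.
Readings, each from a call of its own:
- telemetry.read_time_s(): time.
- telemetry.read_joints(): joint angles.
- telemetry.read_qvel(): joint speeds.
- telemetry.read_effort(): joint torques, N m.
- telemetry.read_tool_pos(): TCP position.
- telemetry.read_ee_rot(): TCP orientation.
- telemetry.read_wrist_force(): force on the tool from outside, world axes, zero at the start.
- telemetry.read_wrist_torque(): the same for the moment, N m.
- telemetry.read_gripper_width(): finger opening in m.
Only numpy, scipy, OpenCV 4.12 (cv2) and the standard library are available. Lean on these libraries where they do the work, as an engineer would, in place of code of your own. Each camera call takes 0.05 s, during which the arm holds its last target. There are 200 camera calls.

## Working session

There is one attempt and no reset: what is moved stays moved. The work goes in short steps, each a Python script; the robot and the scene stay as the last script left them, time stands still between calls to the robot, and variables do not carry over. Pictures are saved under pics/ and viewed, on a budget of 10 in all, crops included, one or two more only if the job needs it, and the job is handed in when it is done.

```bash
mkdir -p pics; ls
python3 - <<'E'
from plant import cams,telemetry
import cv2,numpy as np,pickle
d={n:cams.read_camera(n) for n in("scene","side")}
pickle.dump(d,open('d0.pkl','wb'))
for n in d: cv2.imwrite(f'pics/{n}0.png',d[n]['image'][:,:,::-1]); print(n,{k:v for k,v in d[n].items() if k not in('image','range_z')})
print(telemetry.read_time_s(),telemetry.read_ee_rot())
E
```

```text
pics
scene {'fx': 445.78408564079, 'fy': 445.78408564079, 'cx': 318.6836846410212, 'cy': 193.27442406581798, 'rvec': array([ 0.76195254, -2.58093327,  1.0913028 ]), 'tvec': array([0.49934948, 0.22255845, 1.18958324])}
side {'fx': 389.23876811097784, 'fy': 389.23876811097784, 'cx': 315.1886947856719, 'cy': 194.11889091054712, 'rvec': array([ 2.22119367, -0.38922927,  0.16642709]), 'tvec': array([-0.51222478,  0.20421389,  0.90751754])}
0.1 [-2.22056414e+00 -2.22059956e+00  1.42913142e-03]
```

View pics/scene0.png

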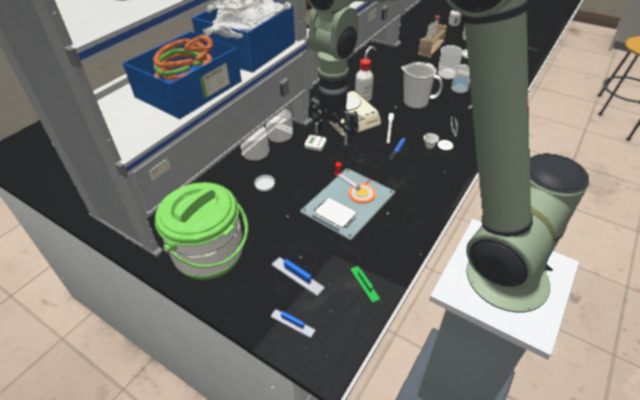

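View pics/side0.png

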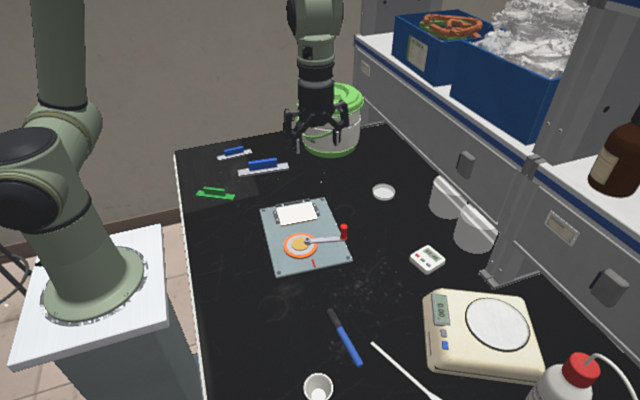

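The scene view shows three look-alikes: a blue-grip one at (297,272), a smaller blue one at (292,320) and a green one at (366,284). In the side view they are at (263,166), (235,153) and (215,192). The larger blue one, (297,272), is the pick, and I'll check it by measured size. The jig is at (348,203) with its red handle at (338,168). The timer is at (315,143), the petri dish at (264,183) and the marker at (398,148).

```bash
cat > h.py <<'E'
import cv2,numpy as np,pickle
from scipy.spatial.transform import Rotation as R
def cast(c,uv,z):
    """pixels -> world points on plane height z"""
    M=R.from_rotvec(c['rvec']).as_matrix(); o=-M.T@c['tvec']
    uv=np.atleast_2d(uv).astype(float)
    r=np.c_[(uv[:,0]-c['cx'])/c['fx'],(uv[:,1]-c['cy'])/c['fy'],np.ones(len(uv))]@M
    return o+r*((z-o[2])/r[:,2])[:,None]
def cloud(c):
    v,u=np.mgrid[:400,:640]; z=c['range_z']; M=R.from_rotvec(c['rvec']).as_matrix()
    p=np.stack([(u-c['cx'])/c['fx']*z,(v-c['cy'])/c['fy']*z,z],-1)
    return (p-c['tvec'])@M
def hsv(c): return cv2.cvtColor(c['image'],cv2.COLOR_RGB2HSV)
def blobs(m,amin=15):
    n,l,s,ce=cv2.connectedComponentsWithStats(m.astype(np.uint8))
    return [(l==i,s[i],ce[i]) for i in range(1,n) if s[i,4]>=amin]
E
python3 - <<'E'
from h import *
d=pickle.load(open('d0.pkl','rb'))
for n,c in d.items():
    H=hsv(c);P=cloud(c);h,s,v=H[...,0],H[...,1],H[...,2]
    ok=(c['range_z']>0)&(P[...,2]<.09)&(P[...,2]>-.02)&(P[...,0]>.2)&(P[...,0]<.95)&(abs(P[...,1])<.75)
    for name,m in dict(blue=(h>105)&(h<125)&(s>150)&(v>80),green=(h>50)&(h<75)&(s>150)&(v>80),orange=(h>5)&(h<18)&(s>120)&(v>150),red=((h<4)|(h>175))&(s>150)&(v>90),white=(s<30)&(v>215),plate=(h>85)&(h<105)&(s>20)&(s<80)&(v>110)&(v<190)).items():
        for b,st,ce in blobs(m&ok):
            p=P[b]; q=p[:,:2]; rc=cv2.minAreaRect((q*1000).astype(np.float32))
            print(n,name,ce.round(),st[4],'med',np.median(p,0).round(3),'zmax',np.percentile(p[:,2],95).round(3),'rect mm',np.round(rc[0]),np.round(rc[1]),round(rc[2],1))
E
python3 - <<'E'
import cv2
i=cv2.imread('pics/scene0.png')[150:350,240:420];cv2.imwrite('pics/crop0.png',cv2.resize(i,None,fx=4,fy=3.0*4/4,interpolation=2) if 0 else cv2.resize(i,(540,600),interpolation=cv2.INTER_CUBIC))
E
```

```text
scene blue [400. 144.] 50 med [ 0.485 -0.356  0.013] zmax 0.017 rect mm [ 484. -355.] [12. 79.] 7.5
scene blue [298. 270.] 241 med [0.467 0.303 0.035] zmax 0.04 rect mm [478. 288.] [ 38. 111.] 82.9
scene blue [292. 319.] 133 med [0.398 0.422 0.026] zmax 0.03 rect mm [404. 414.] [74. 26.] 0.6
scene green [365. 284.] 340 med [0.301 0.231 0.006] zmax 0.028 rect mm [307. 221.] [ 29. 120.] 57.6
scene orange [362. 197.] 93 med [ 0.46  -0.042  0.014] zmax 0.017 rect mm [472. -57.] [80. 69.] 32.9
scene red [338. 167.] 67 med [ 0.583 -0.088  0.048] zmax 0.067 rect mm [ 602. -127.] [ 21. 103.] 31.4
scene white [353. 100.] 165 med [ 0.735 -0.454  0.058] zmax 0.061 rect mm [ 737. -462.] [ 49. 132.] 27.0
scene white [365. 108.] 112 med [ 0.679 -0.443  0.048] zmax 0.052 rect mm [ 691. -446.] [59. 78.] 63.2
scene white [390. 117.] 25 med [ 0.595 -0.506  0.003] zmax 0.007 rect mm [ 594. -503.] [12. 37.] 28.4
scene white [316. 142.] 126 med [ 0.745 -0.207  0.014] zmax 0.017 rect mm [ 750. -209.] [62. 57.] 13.9
scene white [445. 145.] 93 med [ 0.352 -0.451  0.003] zmax 0.009 rect mm [ 354. -454.] [46.
[... 2320 characters left out ...]
.] 310 med [ 0.749 -0.215  0.016] zmax 0.018 rect mm [ 753. -207.] [62. 68.] 15.2
side white [484. 332.] 2577 med [ 0.717 -0.437  0.05 ] zmax 0.052 rect mm [ 746. -424.] [150. 163.] 62.6
side white [497. 324.] 2208 med [ 0.758 -0.434  0.06 ] zmax 0.062 rect mm [ 758. -432.] [104. 106.] 18.6
side white [407. 374.] 193 med [ 0.57  -0.442  0.002] zmax 0.004 rect mm [ 565. -430.] [  9. 152.] 24.0
side white [316. 393.] 167 med [ 0.399 -0.418  0.004] zmax 0.037 rect mm [ 389. -414.] [36. 46.] 36.4
side white [330. 391.] 22 med [ 0.421 -0.434  0.036] zmax 0.038 rect mm [ 417. -435.] [25.  5.] 49.1
side plate [304. 240.] 3077 med [ 0.504 -0.044  0.007] zmax 0.01 rect mm [503. -14.] [263. 192.] 85.8
```

View pics/crop0.png

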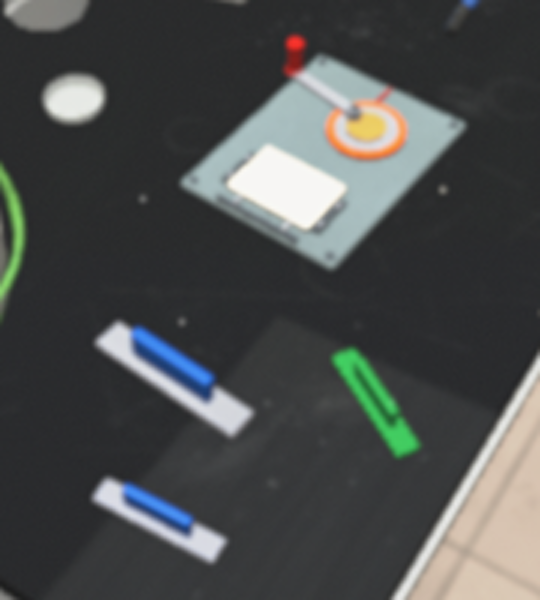

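The crop shows the larger blue-grip straightedge at crop (172,362). Its base measures 154 mm and its top 40 mm, so the choice is confirmed. The smaller one is 111 mm and 30 mm. Next I take close wrist views of the jig and the straightedge.

```bash
cat >> h.py <<'E'
R0=R.from_matrix(np.array([[0,1,0],[1,0,0],[0,0,-1.]]))   # start attitude: tool y -> world x
def att(yaw):  # tool y axis along world direction yaw
    return (R.from_euler('z',yaw)*R0).as_rotvec()
def wshot(cams,telemetry):
    p=np.array(telemetry.read_tool_pos());r=np.array(telemetry.read_ee_rot())
    c=cams.read_camera('wrist'); c['T']=(p,r); return c
def wcast(c,uv,z):
    uv=np.atleast_2d(uv).astype(float)
    x=(uv[:,0]-c['cx'])/c['fx'];y=(uv[:,1]-c['cy'])/c['fy'];t=np.hypot(x,y)+1e-12
    r=np.c_[x/t*np.sin(t),y/t*np.sin(t),np.cos(t)]
    M=c['mount'];T=R.from_rotvec(c['T'][1])
    o=T.apply(M[:3,3])+c['T'][0]; r=T.apply(r@M[:3,:3].T)
    return o+r*((z-o[2])/r[:,2])[:,None]
E
python3 - <<'E'
from h import *
from plant import arm,cams,telemetry
a=wshot(cams,telemetry)
arm.goto([0.47,0.22,0.27],att(-0.1-np.pi/2+np.pi))
print(telemetry.read_joints(),telemetry.read_tool_pos(),telemetry.read_time_s())
b=wshot(cams,telemetry)
pickle.dump((a,b),open('d1.pkl','wb'))
print({k:v for k,v in b.items() if k not in('image','range_z')})
cv2.imwrite('pics/w1.png',np.hstack([cv2.resize(x['image'],(400,250),interpolation=cv2.INTER_AREA) for x in(a,b)])[:,:,::-1])
E
```

```text
[ 2.94935370e-01  2.58000315e-01 -2.43726899e-01  1.06902671e+00
 -4.68841649e-04  3.96482333e-01] [0.47026623 0.21964823 0.26988688] 1.125
{'fx': 309.70691628693146, 'fy': 309.70691628693146, 'cx': 318.81757756995404, 'cy': 197.97924226302476, 'mount': array([[-1.19552207e-04, -9.61698853e-01, -2.74108194e-01,
         7.12057230e-02],
       [ 9.99999979e-01, -6.96772079e-05, -1.91689684e-04,
        -1.07682263e-03],
       [ 1.65248656e-04, -2.74108212e-01,  9.61698841e-01,
        -1.20699438e-01],
       [ 0.00000000e+00,  0.00000000e+00,  0.00000000e+00,
         1.00000000e+00]]), 'T': (array([0.47026623, 0.21964823, 0.26988688]), array([ 1.59430995e-01,  3.13734551e+00, -6.70271727e-04]))}
```

View pics/w1.png

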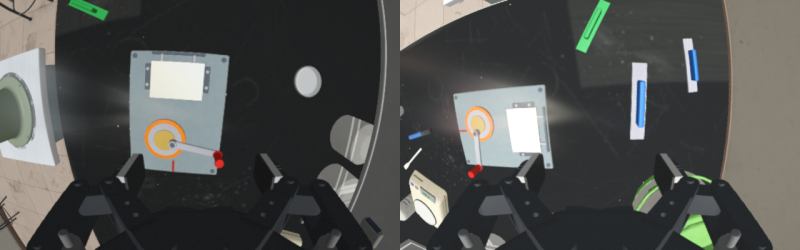

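Wrist views, left from the start pose and right by the straightedge. Left: tile at (176,80), ring at (165,138), handle head at (218,160), petri dish at (307,82). Right: target straightedge at (640,102), smaller one at (691,65), green at (592,25).

```bash
cat >> h.py <<'E'
def wcloud(c):
    v,u=np.mgrid[:400,:640]
    x=(u-c['cx'])/c['fx'];y=(v-c['cy'])/c['fy'];t=np.hypot(x,y)+1e-12
    z=c['range_z'];k=z*np.tan(t)/t
    p=np.stack([x*k,y*k,z],-1);M=c['mount']
    p=p@M[:3,:3].T+M[:3,3];T=R.from_rotvec(c['T'][1])
    return T.apply(p.reshape(-1,3)).reshape(p.shape)+c['T'][0]
def rect(P):
    (cx,cy),(w,h),a=cv2.minAreaRect((P[:,:2]*1000).astype(np.float32))
    if w<h: w,h,a=h,w,a+90
    a=(a+90)%180-90
    return np.round([cx,cy,w,h,a],1)   # long side direction a in deg
def contour(m): return max(cv2.findContours(m.astype(np.uint8),0,1)[0],key=cv2.contourArea)[:,0]
def masks(c):
    H=hsv(c);h,s,v=H[...,0],H[...,1],H[...,2]
    return dict(blue=(h>105)&(h<125)&(s>130)&(v>70),orange=(h>5)&(h<20)&(s>120)&(v>130),red=((h<4)|(h>175))&(s>150)&(v>80),white=(s<40)&(v>190),plate=(h>80)&(h<110)&(s>15)&(s<90)&(v>90)&(v<200))
E
python3 - <<'E'
from h import *
a,b=pickle.load(open('d1.pkl','rb'))
for n,c in dict(a=a,b=b).items():
    P=wcloud(c);M=masks(c)
    near=lambda x,y,r:(c['range_z']>0)&(np.hypot(P[...,0]-x,P[...,1]-y)<r)
    jobs={'bar':(M['blue']&near(.475,.295,.1)&(P[...,2]>.035),.04),'base':((M['white'])&near(.475,.295,.12)&(P[...,2]<.02),.008),
     'tile':(M['white']&near(.507,.05,.075),.016),'ring':(M['orange']&near(.475,-.07,.07),.016),'red':(M['red']&near(.59,-.095,.06)&(P[...,2]>.06),.068),'redline':(M['red']&near(.48,-.14,.04),.008),'plate':(M['plate']&near(.5,-.02,.18)&(P[...,2]<.012),.008)}
    for k,(m,z) in jobs.items():
        if m.sum()<8: print(n,k,m.sum());continue
        q=wcast(c,np.argwhere(m)[:,::-1],z); print(n,k,m.sum(),'depth med',np.median(P[m],0).round(4),'cast rect',rect(q))
E
```

```text
a bar 0
a base 0
a tile 5102 depth med [0.5054 0.0503 0.0161] cast rect [468.  -47.4 301.1 115.9  69.7]
a ring 967 depth med [ 0.4787 -0.0539  0.016 ] cast rect [478.6 -65.5  83.1  81.6  84.7]
a red 174 depth med [ 0.5823 -0.0907  0.0679] cast rect [583.1 -91.   17.6  15.9  89.3]
a redline 29 depth med [ 0.4908 -0.1289  0.0086] cast rect [ 490.8 -128.8   21.5    1.4   86.8]
a plate 17247 depth med [ 0.5192 -0.0129  0.0081] cast rect [499.6 -19.3 249.3 189.6  85.5]
b bar 200 depth med [0.4623 0.2954 0.0387] cast rect [469.7 297.7  87.1  11.9  -4.8]
b base 1651 depth med [0.4545 0.2939 0.0081] cast rect [475.  347.2 158.3 127.3  -5.3]
b tile 6034 depth med [0.4993 0.0453 0.0151] cast rect [502.5  43.3 143.6 125.9  -4.5]
b ring 429 depth med [ 0.4615 -0.0576  0.016 ] cast rect [477.7 -66.9  82.1  78.4  -4.2]
b red 95 depth med [ 0.5808 -0.0894  0.0676] cast rect [580.5 -88.8  21.3  15.5 -59.4]
b redline 0
b plate 2222 depth med [ 0.4298 -0.082   0.0081] cast rect [499.1 -19.2 252.2 190.5  85.8]
```

Run:
```python
from h import *
a,b=pickle.load(open('d1.pkl','rb'))
def comp(c,m,x,y):
    P=wcloud(c); best=min(blobs(cv2.erode(m.astype(np.uint8),np.ones((3,3)))>0,150),key=lambda B:np.hypot(*(np.median(P[B[0]],0)[:2]-[x,y])))
    return cv2.dilate(best[0].astype(np.uint8),np.ones((3,3)))>0
for n,c in dict(a=a,b=b).items():
    m=comp(c,masks(c)['white'],.505,.05); q=wcast(c,contour(m),.016); r=rect(q); print(n,'tile',r)
    for yaw in (-4.4,):
        e=q[:,:2]*1000; t=np.radians(yaw); y=np.array([-np.sin(t),np.cos(t)]); x=np.array([np.cos(t),np.sin(t)])
        l=(e-[501,.7])@np.c_[x,y]; lo=l[(abs(l[:,0])<40)&(l[:,1]<30)]; print('near edge y',np.median(lo[:,1]),'slope deg',np.degrees(np.polyfit(lo[:,0],lo[:,1],1)[0]),'x ext',l[:,0].min(),l[:,0].max())
m=comp(b,masks(b)['white'],.46,.295); print('base',rect(wcast(b,contour(m),.008)))
m=comp(b,masks(b)['blue'],.47,.297); print('blue all',rect(wcast(b,contour(m),.04)))
```

```text
a tile [504.8  50.2  99.7  70.2  -4.7]
near edge y 15.18303261698917 slope deg 0.05565587001201023 x ext -49.98345400783568 49.963323130369055
b tile [497.3 -13.2 240.7 181.7  86. ]
near edge y -73.1334049226235 slope deg 29.560444574204652 x ext -93.64665560249009 88.14853908599538
base [470.5 298.3 158.3  29.3  -5.4]
blue all [465.4 291.6  81.8   5.7  -5.5]
```

Run:
```python
from h import *
from plant import arm,cams,telemetry as t,command_gripper
A=att(np.radians(84.7))
command_gripper(.045,30)
arm.goto([.4702,.2980,.10],A)
arm.move_straight([.4702,.2980,.035],vel=.1)
command_gripper(0,60); print('w',t.read_gripper_width(),t.read_tool_pos(),t.read_wrist_force())
arm.move_straight([.4702,.2980,.12],vel=.12)
print('w',t.read_gripper_width(),t.read_tool_pos(),t.read_wrist_force(),t.read_time_s())
c=wshot(cams,t);pickle.dump(c,open('d2.pkl','wb'));cv2.imwrite('pics/w2.png',c['image'][:,:,::-1])
```

```text
w 0.010817852102939052 [0.47082736 0.29842963 0.03586583] [-1.08184954  0.39576159  5.37552015]
w 0.010895930829943078 [0.46950082 0.29764864 0.11914457] [ 0.06279594  0.5709899  -3.67167601] 4.475
```

View pics/w2.png

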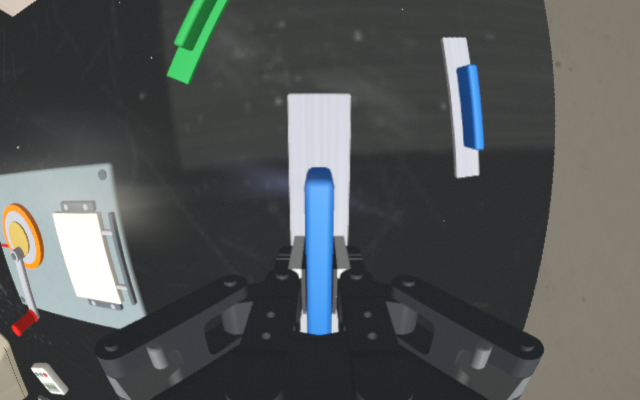

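The straightedge is held square: bar at (320,250), base at (320,165), width 10.8 mm. The jig lies to the left at (70,245). Next I carry it over and check the gap before setting it down.

```bash
cat >> h.py <<'E'
JO=np.array([.5010,.0007]);JY=np.radians(-4.4)
def jig(x,y,z): 
    c,s=np.cos(JY),np.sin(JY); return [JO[0]+c*x-s*y,JO[1]+s*x+c*y,z]
def tojig(p):
    c,s=np.cos(JY),np.sin(JY); d=np.asarray(p)[...,:2]-JO; return np.stack([c*d[...,0]+s*d[...,1],-s*d[...,0]+c*d[...,1]],-1)
E
python3 - <<'E'
from h import *
from plant import arm,cams,telemetry as t
A=att(JY+np.pi/2)
arm.goto(jig(0,-.001,.12),A)
arm.move_straight(jig(0,-.001,.050),vel=.08)
arm.sleep(.3)
print(t.read_tool_pos(),tojig(t.read_tool_pos()),t.read_joints(),t.read_time_s(),t.read_wrist_force())
c=wshot(cams,t);pickle.dump(c,open('d3.pkl','wb'));cv2.imwrite('pics/w3.png',c['image'][:,:,::-1])
E
```

```text
[ 5.01148492e-01 -3.58553348e-04  5.03542838e-02] [ 0.00022927 -0.00104404] [-1.48107618e-01  4.76303703e-01 -5.69869649e-01  5.23953152e-01
 -6.32875212e-06 -7.12585988e-02] 7.0 [ 0.44168144 -0.4203787  -3.13255152]
```

View pics/w3.png

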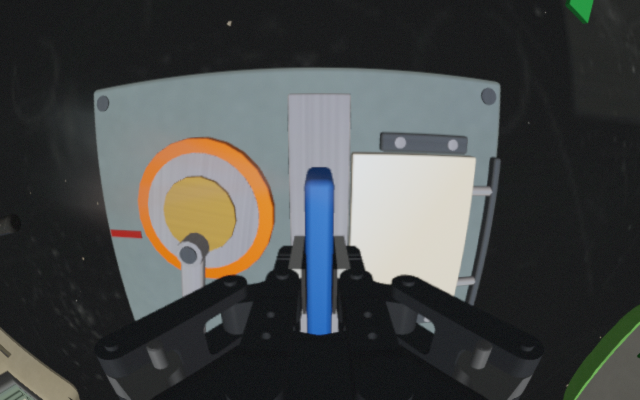

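The straightedge edge (col 350) is parallel to and just short of the tile edge (col 352). The ring, right edge at col 273, is clear. Lowering to contact and releasing.

Run:
```python
from h import *
from plant import arm,cams,telemetry as t,command_gripper
print('base end jig', tojig(wcast(pickle.load(open('d3.pkl','rb')),[(319,94.5)],.0225)))
f0=t.read_wrist_force()[2]
for z in np.arange(.047,.0405,-.0005):
    arm.move_straight(jig(0,-.001,z),vel=.03)
    f=t.read_wrist_force()[2]
    if f-f0>3: break
print('z',z,t.read_tool_pos(),t.read_wrist_force())
command_gripper(.035); arm.sleep(.3)
arm.move_straight(jig(0,-.001,.13),vel=.1)
arm.goto(jig(.02,-.02,.25),att(JY+np.pi/2))
arm.sleep(.3);print(t.read_time_s())
c=wshot(cams,t);pickle.dump(c,open('d4.pkl','wb'));cv2.imwrite('pics/w4.png',c['image'][:,:,::-1])
```

```text
base end jig [[-0.07937756 -0.00201163]]
z 0.0435 [ 5.00929016e-01 -2.93965470e-04  4.38420534e-02] [-0.93796416 -0.28535638  3.10491392]
11.5833
```

View pics/w4.png

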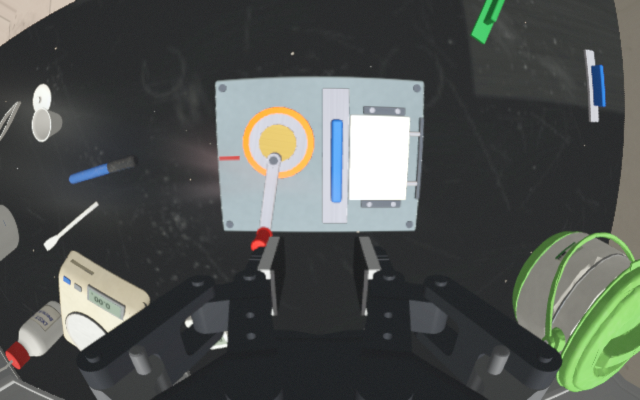

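```bash
cat >> h.py <<'E'
def se_tile(c):
    P=wcloud(c);M=masks(c);j=tojig(P)*1000;r=c['range_z']>0
    g=(M['blue']&r&(abs(j[...,0])<60)&(abs(j[...,1])<30)&(P[...,2]>.044))
    q=tojig(wcast(c,np.argwhere(g)[:,::-1],.048)); print('bar jig',rect(q))
    H=hsv(c); s=(H[...,1]<40)&(H[...,2]>120)&r&(abs(j[...,0])<90)&(j[...,1]>-20)&(j[...,1]<14)&(P[...,2]>.013)&(P[...,2]<.02)
    print('base jig',rect(tojig(wcast(c,np.argwhere(s)[:,::-1],.016))))
    s=(H[...,1]<40)&(H[...,2]>200)&r&(abs(j[...,0])<60)&(j[...,1]>5)&(j[...,1]<95)&(P[...,2]<.02)&(P[...,2]>.013)
    m=max(blobs(s),key=lambda b:b[1][4])[0]; print('tile jig',rect(tojig(wcast(c,np.argwhere(m)[:,::-1],.016))))
    h=M['red']&r&(P[...,2]>.06)
    if h.sum()>5: print('handle jig',rect(tojig(wcast(c,np.argwhere(h)[:,::-1],.068))))
E
python3 - <<'E'
from h import *
se_tile(pickle.load(open('d4.pkl','rb')))
E
```

```text
bar jig [-1.  -2.7 86.8 11.3 -0.2]
base jig [ -0.5  -1.2 157.9  30.8  -0.3]
tile jig [-0.4 54.5 99.5 80.1 -0. ]
handle jig [ 267.6 -462.2  850.3   60.4  -60.6]
```

Run:
```python
from h import *
c=pickle.load(open('d4.pkl','rb'));g=cv2.cvtColor(c['image'],cv2.COLOR_RGB2GRAY)
print(g[125:195:10,318:360])
u=np.array([[323,160],[348,160],[349,160],[350,160],[351,160],[331,160],[342,160]])
print(tojig(wcast(c,u,.016))*1000)
```

```text
[[185 184 182 174 174 210 214 215 215 213 214 212 169 116 111 138 157 163
  164 163 164 163 157 138 133 199 216 219 218 213 204 189 221 255 255 255
  255 255 255 255 255 255]
 [187 187 185 178 175 210 214 215 215 215 215 213 173 123 113 140 158 162
  162 163 163 162 158 137 144 198 217 220 219 213 196 185 239 255 255 255
  255 255 255 255 255 255]
 [184 184 184 178 176 211 215 216 216 216 217 213 162 110 114 143 161 163
  162 162 163 162 154 138 157 199 218 221 219 215 183 168 234 255 255 255
  255 255 255 255 255 255]
 [185 186 185 173 163 212 216 216 217 217 218 213 165 115 118 145 163 163
  162 161 162 160 153 140 174 203 218 220 218 214 184 177 232 255 255 255
  255 255 255 255 255 255]
 [186 187 186 179 178 211 216 217 217 217 218 213 166 117 122 146 164 163
  162 162 160 158 146 137 172 203 218 220 218 224 204 206 243 255 255 255
  255 255 255 255 255 255]
 [189 189 188 180 176 210 217 217 216 217 217 213 161 110 128 150 166 166
  165 163 163 160 146 141 193 216 219 220 215 208 193 228 255 255 255 255
  255 255 255 255 255 255]
 [191 191 191 184 182 211 216 217 217 218 218 213 166 121 135 155 167 168
  166 165 165 162 148 151 196 216 219 218 214 192 173 227 255 255 255 255
  255 255 255 255 255 255]]
[[  2.58077995 -16.01986509]
 [  2.4507125   12.88345904]
 [  2.44146324  14.04608788]
 [  2.43189944  15.20943193]
 [  2.42202063  16.37351549]
 [  2.56020711  -6.79508944]
 [  2.49962723   5.9213522 ]]
```

Run:
```python
from h import *
c=pickle.load(open('d4.pkl','rb'))
cv2.imwrite('pics/c4.png',cv2.resize(c['image'][70:240,210:430,::-1],(770,595),interpolation=cv2.INTER_NEAREST))
```

```text
(no output)
```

View pics/c4.png

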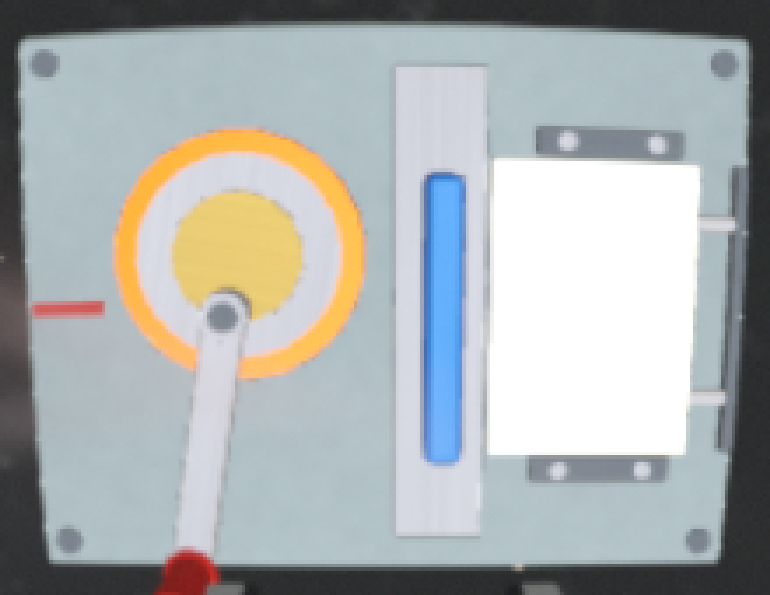

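The straightedge lies parallel to the tile with a thin dark gap at col ~348.5, about 1.4 mm. That is inside the 3 mm limit. The base is centred to about 0.5 mm and turned 0.3°, with the lever at rest. The bar rectangle's −2.7 mm disagrees, but the base edge and the gap, both at the lower plane, agree on −1.4. Next, the lever.

```bash
cat >> h.py <<'E'
def hp(cam,z=.055):
    th=-np.radians(10)-cam
    return jig(.09*np.cos(th),-.071+.09*np.sin(th),z), att(JY+th+np.pi/2)
def camof(p):
    j=tojig(p)-[0,-.071]; return -np.radians(10)-np.arctan2(j[1],j[0]),np.hypot(*j)
E
python3 - <<'E'
from h import *
from plant import arm,cams,telemetry as t,command_gripper
for a in np.linspace(0,1.4,8):
    if arm.solve_ik(*hp(a)) is None: print('no ik',a)
command_gripper(.05)
p,A=hp(0,.12); arm.goto(p,A)
c=wshot(cams,t);pickle.dump(c,open('d5.pkl','wb'))
arm.move_straight(hp(0)[0],vel=.08)
command_gripper(0,40); print('w',t.read_gripper_width(),t.read_wrist_force(),t.read_joints(),camof(t.read_tool_pos()),t.read_time_s())
E
```

```text
w 0.01474252337644375 [-0.93943149  1.61792727  3.60839647] [-2.82288855e-01  5.94289226e-01 -3.22282504e-01  6.53042102e-01
  4.53502498e-04 -3.11010908e-02] (np.float64(-0.002260999461152602), np.float64(0.09048904823513695)) 14.05
```

The handle is gripped at 14.7 mm, which matches its 15 mm thickness. Now the swing, in small steps while watching the force.

Run:
```python
from h import *
from plant import arm,cams,telemetry as t,command_gripper
for a in np.linspace(0,1.4,15)[1:]:
    p,A=hp(a); arm.move_straight(p,vel=.06,attitude=A)
    f=np.array(t.read_wrist_force()); print(round(a,2),np.round(camof(t.read_tool_pos()),4),f.round(1),round(t.read_gripper_width(),4))
    if np.linalg.norm(f)>40: print('STOP');break
arm.sleep(.5);print(np.round(camof(t.read_tool_pos()),4),t.read_wrist_force(),t.read_time_s())
c=wshot(cams,t);s=cams.read_camera('scene');d=cams.read_camera('side');pickle.dump((c,s,d),open('d6.pkl','wb'))
cv2.imwrite('pics/e6.png',np.hstack([c['image'],]) [:,:,::-1])
x=cv2.resize(s['image'][130:260,260:440],(400,290),interpolation=2);y=cv2.resize(d['image'][170:300,220:400],(400,290),interpolation=2)
cv2.imwrite('pics/s6.png',np.hstack([x,y])[:,:,::-1])
```

```text
0.1 [0.099  0.0904] [-0.7  1.9  5.8] 0.0146
0.2 [0.1971 0.0903] [0.  1.2 5.3] 0.0149
0.3 [0.2957 0.0902] [-0.4  1.5  5.4] 0.0146
0.4 [0.3949 0.09  ] [-0.4  2.7  6.5] 0.0149
0.5 [0.4937 0.0899] [0.4 2.4 7. ] 0.0152
0.6 [0.5927 0.0898] [0.2 2.9 6.1] 0.0151
0.7 [0.6919 0.0896] [0.3 3.2 6. ] 0.0151
0.8 [0.7901 0.0895] [0.2 3.6 5.7] 0.0148
0.9 [0.8891 0.0893] [0.7 3.3 5.4] 0.0148
1.0 [0.9885 0.0892] [1.2 4.6 4.9] 0.0152
1.1 [1.0882 0.0891] [0.7 4.8 6.2] 0.0149
1.2 [1.1879 0.0889] [1.8 4.5 6.4] 0.0153
1.3 [1.288  0.0888] [2.3 4.2 4.9] 0.015
1.4 [1.3878 0.0886] [2.4 6.2 3.8] 0.0149
[1.3855 0.0886] [1.69209123 4.33566303 4.92769284] 18.75
```

View pics/e6.png

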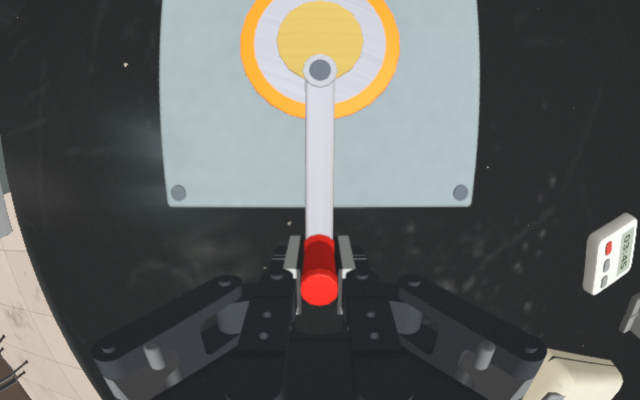

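View pics/s6.png

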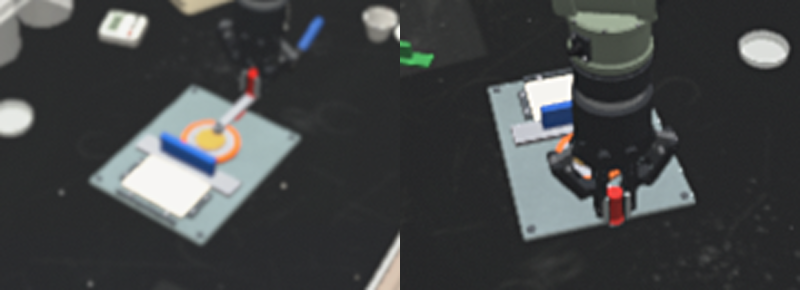

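The lever (col 320) runs straight down to the gripped handle and covers the red line. The straightedge lies flat between ring and tile, and the marker, timer and dish look untouched. Last, I compare the tile position and the bystanders before and after.

Run:
```python
from h import *
s0=pickle.load(open('d0.pkl','rb'))['scene'];s1=pickle.load(open('d6.pkl','rb'))[1]
for n,s in(('before',s0),('after',s1)):
    P=cloud(s);j=tojig(P)*1000;H=hsv(s);w=(H[...,1]<40)&(H[...,2]>225)&(abs(j[...,0])<60)&(j[...,1]>5)&(j[...,1]<105)&(P[...,2]>.009)
    m=max(blobs(w),key=lambda b:b[1][4])[0];q=tojig(cast(s,np.argwhere(m)[:,::-1],.016))*1000
    print(n,'tile',rect(q/1000),'far edge y',np.percentile(q[:,1],97).round(1),'centroid',q.mean(0).round(1))
    for k,(x,y) in dict(timer=(.745,-.207),petri=(.765,.066),marker=(.485,-.356)).items():
        g=(np.hypot(P[...,0]-x,P[...,1]-y)<.06)&(P[...,2]>.009)&(P[...,2]<.025);print('  ',k,P[g].mean(0).round(3),g.sum())
    b=masks(s)['blue']&(abs(j[...,0])<70)&(abs(j[...,1])<30)&(P[...,2]>.042)
    if b.sum()>9: print('  bar',rect(tojig(cast(s,np.argwhere(b)[:,::-1],.048))))
```

```text
before tile [-1.5 52.1 99.3 72.5 -0.5] far edge y 86.0 centroid [-3.1 53.5]
   timer [ 0.748 -0.206  0.014] 191
   petri [0.77  0.062 0.013] 220
   marker [ 0.484 -0.343  0.013] 66
after tile [-1.5 54.  99.7 75.3 -0. ] far edge y 89.6 centroid [-2.7 54.8]
   timer [ 0.748 -0.206  0.014] 188
   petri [0.77  0.062 0.013] 216
   marker [ 0.484 -0.345  0.014] 62
  bar [-4.9 10.1 88.2 14.4  0.5]
```

Run:
```python
from plant import workorder,telemetry as t
workorder.close_job();print(t.read_time_s())
```

```text
the job is handed in; nothing more can be done
the job is handed in; nothing more can be done
```

The straightedge is on the jig between tile and ring, and I handed the job in at about 19 s with the gripper still holding the cam lever at highest lift. No verdict is reported.

**Placing:** I picked the larger blue-grip straightedge and let go of it with the lever at rest. Its base measured about 1.4 mm short of the tile, turned 0.3° and centred within 1 mm.

**Lever:** From the gripper's position the lever stood at about 1.39 rad (target 1.40). The grip was 14.9 mm on the 15 mm handle, with a steady side force of about 4.7 N at the wrist.

**Pressing:** The tile's far edge moved back 3.6 mm, against 4 mm expected, so the ring is pressing the straightedge against it. I could not measure the ring and tile contact forces directly.

**Bystanders:** Timer, petri dish and marker agree with their starting positions within about 2 mm.

**Disagreements:**
- After placing, the grip-bar outline gave y = −2.7 mm, while the base edges and the visible gap gave about −1.4 mm. I trusted the base.
- In the final check the scene-camera bar outline read x −4.9, y +10.1 mm. That is off from the expected y of about +4 mm because the mask catches the bar's visible side, so I did not use it. I took no second measurement of the straightedge's final y. The 3.6 mm tile shift is the only number behind it.

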